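# Offer up a flanged level probe to its pump housing

### The job

Pull the level probe straight up out of its upright stand, and hold it over the pump housing that has four threaded holes in its top face (not the one with two), with its rod down in the central well and its rectangular flange level, hovering about 10 mm above the housing's face without touching it, all four flange holes lined up over the four threaded holes so that screws could be started. Don't knock the probe against either housing and leave the other things where they are. Finish while still holding it there, still; do not set it down or let go.

Things in the scene. Friction and masses are not known exactly. Their poses are not given: they have to be found in the camera images.
- probe: Level probe, about 0.4 kg. Flange 110 (x) by 76 (y) by 8 mm; rod 14 mm thick, 80 mm long, below it; grey plastic head on top, 44 (x) by 32 (y) by 44 mm high plus a 4 mm plug: grip its flat 32 mm sides. Origin: centre of the flange's underside, z up; head from z = 8 to 52 mm. Four 13 mm holes at x = +-42, y = +-25 mm (a half turn gives the same pattern). It starts resting on the stand.
- probe_hole_a (a point): Centre of the flange hole at x = +42, y = +25 mm, at the flange's underside.
- probe_hole_b (a point): Centre of the other (diagonal) flange hole, x = -42, y = -25 mm, at the underside.
- probe_tip (a point): Lower end of the probe's rod, 80 mm below the flange's underside, on its axis.
- stand: Upright tube on a round foot of 90 mm diameter, fixed; 90 mm high, bore 22 mm, rim 50 mm across. Origin: centre of its underside on the bench; z up.
- housing_four: Fixed grey pump housing with FOUR threaded holes, 95 mm high, flat aluminium top face 130 (x) by 96 (y) mm. Origin: centre of its underside on the bench, z up; top face at z = 95 mm. Central well 34 mm across, 83 mm deep; 7 mm threaded holes at x = +-42, y = +-25 mm. A short round outlet points to -x.
- housing_four_hole_a (a point): Mouth of its threaded hole at x = +42, y = +25 mm, on the top face.
- housing_four_hole_b (a point): Mouth of the other (diagonal) threaded hole, x = -42, y = -25 mm, on the top face.
- housing_two: The wrong pump housing, fixed: same size, shape and material as the other, with the same well, but only TWO threaded holes, at x = +-42 mm, y = 0. Origin: centre of its underside. The two housings may stand in either place.
- sanding_block: Bystander: dark sanding block, 53 x 87 x 28 mm, loose on the bench. Origin: centre of its underside.
- cast_stud: Bystander: small white plaster casting, 68 x 83 x 28 mm, loose on the bench. Origin: centre of its underside.
- plaster_block: Bystander: white rounded plaster block, 65 x 102 x 35 mm, loose on the bench. Origin: centre of its underside.
- wood_paddle: Bystander: small wooden paddle, 133 x 48 x 8 mm, loose on the bench. Origin: centre of its underside.

How it is judged (in metres and radians):
On the way:
1. the rod is drawn clear of the stand in the grip (z of probe_tip in the frame of stand above 0.092 m and contact force between the fingers and probe above 1 N), for 0.1 s.
At the end, for the whole second after the job is handed in: The gripper holds the probe still (under 10 mm/s) with its flange 4 to 18 mm above the top face of the four-hole housing, level within 4 degrees, each flange hole within 4 mm (horizontally) of a threaded hole, and only the fingers carry it: it touches neither housing nor stand (((horizontal distance between probe_hole_a and housing_four_hole_a below 0.004 m and horizontal distance between probe_hole_b and housing_four_hole_b below 0.004 m) or (horizontal distance between probe_hole_a and housing_four_hole_b below 0.004 m and horizontal distance between probe_hole_b and housing_four_hole_a below 0.004 m)) and z of probe in the frame of housing_four between 0.099 and 0.113 m and angle between probe's own z axis and vertical below 0.07 rad and linear speed of probe below 0.01 m/s and angular speed of probe below 0.1 rad/s and contact force between the fingers and probe above 1 N and contact force between probe and housing_four below 0.3 N and contact force between probe and stand below 0.3 N); the arm keeps its last pose, push and grip.
It fails at once if the probe is knocked (over 10 N) against a housing (contact force between probe and housing_four above 10 N or contact force between probe and housing_two above 10 N).
It fails at once if a bystander is moved more than 30 mm (distance of any of sanding_block, cast_stud, plaster_block, wood_paddle from where it was at the start of the episode above 0.03 m).
It also fails if it takes over 50 s, if anything falls off the work surface, if the arm or the gripper's body presses on something with over 40 N, if the wrist force passes 120 N, or if a joint passes its speed limit or range.

### The arm

A 6-joint arm with a two-finger parallel gripper is mounted at the origin on a cart in front of the work surface, level with it; the furniture and walls round the work are solid. World frame = base frame: x ahead of the robot, y to its left, z up, the work surface at z = 0. Lengths are in mm, angles in rad, forces in N, time in s.
With the tool pointing down it reaches from about 275 to 750 mm from the base axis. Payload 10.2 kg.
Tool frame: the origin (TCP) lies between the finger pads; the fingertips stand 25 mm ahead of it and the grasp point (between the pads) lies 6 mm ahead of it; z points along the fingers, y is the direction in which the jaws open and shut (so a half turn about z gives the same grasp; the last joint's range is limited). The gripper opens to 88 mm and grips with 3 to 60 N. Pads are 18 mm wide; open, the fingers measure 123 mm over their backs; the gripper's body (75 mm by 187 mm) begins 45 mm behind the grasp point.
Start: joints at [-1.334, 0.313, 1.498, -0, 1.331, -0.223], TCP at [232.967, -470.486, 263.72] pointing down, gripper open.
Joint ranges: [-2.94, 2.94], [-0.97, 2.17], [0.19, 2.56], [-1.23, 4.37], [0.02, 3.11], [-2.88, 2.88]. Speed limits (rad/s): [2.39, 2.39, 3.01, 3.14, 3.14, 3.14].

### API

Orientations are given as a 3x3 rotation matrix whose columns are the frame's x, y, z axes.
In Python, from cell import sensors, optics, ticket, finder gives the robot as it stands.
- The arm moves only by the tool play_rows, never from a script. Its argument "series" is a list of rows, each a list of 2 entries, a list of its own where there are three numbers: the shift along the tool's x, y, z in m, then the turn, a rotation vector about the tool's x, y, z in degrees. A call has 1 to 12 rows; each row is the pose to reach, as a shift and turn from the pose commanded when the call began, along the tool's axes at that moment; what a row does not reach only later rows make up. A row lasts 1/10 s, in which the tool goes at most 50 mm and 8.59 degrees, less where a joint would pass 70% of its speed; a pose out of reach is approached as far as the arm can. A call with a gripper value outside its range is refused whole. "jaw" is the opening, from 0 (shut) to 1 (fully open), set as the call begins (left out, the last holds). The fingers move at their own pace and stop on an object; "grip_force" is the grip in N (left out, the last holds). Time passes only in rows, so rows that repeat a pose let the fingers close. It gives the time, the measured TCP pose, the force and the opening at its end, in the units of the state.
- sensors.sense(): the state, without advancing time (a new reading comes with each control period).
- optics.snapshot(name): name is "scene" or "top"; returns the picture (420x560x3 uint8, blue, green, red); there is no depth.
- optics.camera_info(name): a dict with "fx", "fy", "cx", "cy" (pixels), "k1" (the pictures are not rectified: a ray, as slopes to the right and down, at radius r is drawn at 1 + k1 r^2 times it, then the intrinsics apply), "T" (4x4, takes a point from camera to world coordinates). Camera axes: x right, y up, looking along -z (the intrinsics and any distortion apply to the point x, -y, -z); pixel columns grow to the right and rows downward; lengths in mm; the calibration is good to about 2 mm. A picture is of the moment at which its call begins. camera_info takes no time and is no camera call.
- ticket.hand_in(): hands the job in, once; it reports no verdict.
Trained networks look in the newest picture that a camera, given by its name, has taken for a name from the list of things; names that differ only in an ending like _2 or _b are one class to them, and where a whole thing is asked for, a point or a joint stands for the part that bears it (a point fixed in the world has none). Each returns a list of dicts, best first, with "p" (0 to 1); they miss things now and then, are a little off and sometimes report something else, mostly with a low value. They report only what shows in the picture. A call takes as long as a camera call.
- finder.boxes_of(camera, query): "at" ([column, row] in pixels, amid what is visible of it).
The state is a dict: "time": time; "qpos": joint angles; "qd": joint speeds; "effort": joint torques, N m; "position": TCP position; "orientation": TCP orientation; "ft_force": force on the tool from outside, world axes, zero at the start; "torque": the same for the moment, N m; "finger_gap": finger opening in mm.
Only numpy, scipy, OpenCV 4.12 (cv2) and the standard library are available. Lean on these libraries where they do the work, as an engineer would, in place of code of your own. Each camera call takes 0.05 s, during which the arm holds its last target.

## Working session

There is one attempt and no reset: what is moved stays moved. The work goes in short steps, Python scripts to look and compute and a tool call to move; the robot and the scene stay as the last step left them, time stands still between calls to the robot, and variables do not carry over. Pictures are saved under pics/ and viewed, and the job is handed in when it is done.

Besides the shell and the picture viewer there is one more tool, called after "Call:" as a command line: name --argument value ..., lists and objects as JSON in quotes. play_rows: Moves the arm, as the interface text tells. Its arguments: {"type":"object","properties":{"series":{"type":"array"},"jaw":{"type":"number"},"grip_force":{"type":"number"}},"required":["series"]}

```bash
mkdir -p pics; ls
python3 - <<'E'
from cell import sensors, optics
import cv2
s=sensors.sense();print(s)
for n in("scene","top"):
    cv2.imwrite(f"pics/{n}0.png",optics.snapshot(n)); print(n,optics.camera_info(n))
E
```

```text
pics
{'time': 0.0, 'qpos': array([-1.33440432e+00,  3.13439334e-01,  1.49842746e+00, -2.64042992e-05,
        1.33099441e+00, -2.23381176e-01]), 'qd': array([-1.52973712e-03, -5.36978654e-04, -8.80775283e-04, -3.10201716e-05,
        6.42282767e-04,  1.05720008e-03]), 'effort': array([-4.61531981e-04, -4.02211690e+01, -2.52271861e+01,  6.94397790e-02,
        3.52543581e-02, -1.00551433e-04]), 'position': array([ 232.90749893, -470.27127165,  263.17012744]), 'orientation': array([[ 8.96150419e-01,  4.43750293e-01, -3.22027161e-04],
       [ 4.43750336e-01, -8.96149616e-01,  1.22727112e-03],
       [ 2.56017403e-04, -1.24271919e-03, -9.99999195e-01]]), 'ft_force': array([-1.69524676,  0.19969625,  0.84670676]), 'torque': array([0.04131578, 0.00348038, 0.03744088]), 'finger_gap': 87.93270904939808}
scene {'fx': 397.89167913241846, 'fy': 397.89167913241846, 'cx': 280.7621088039028, 'cy': 208.81860789540661, 'k1': -0.08107996728447119, 'T': array([[-6.80007974e-01,  4.88559115e-01, -5.46716696e-01,
         1.25327000e+00],
       [-7.33185408e-01, -4.47689066e-01,  5.11872697e-01,
         5.24422828e+02],
       [ 5.32098517e-03,  7.48922220e-01,  6.62636549e-01,
         7.93131320e+02],
       [ 0.00000000e+00,  0.00000000e+00,  0.00000000e+00,
         1.00000000e+00]])}
top {'fx': 385.69654679169025, 'fy': 385.69654679169025, 'cx': 278.9493563808234, 'cy': 203.1908951215288, 'k1': -0.04476612719346505, 'T': array([[ 2.22502525e-02,  9.93870560e-01, -1.08287746e-01,
         4.35855705e+02],
       [-9.99735269e-01,  2.27536587e-02,  3.41524712e-03,
        -4.02508759e+00],
       [ 5.85825599e-03,  1.08183089e-01,  9.94113726e-01,
         1.14532346e+03],
       [ 0.00000000e+00,  0.00000000e+00,  0.00000000e+00,
         1.00000000e+00]])}
```

View pics/scene0.png

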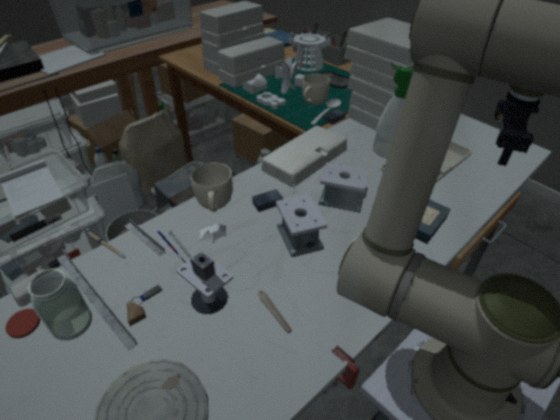

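View pics/top0.png

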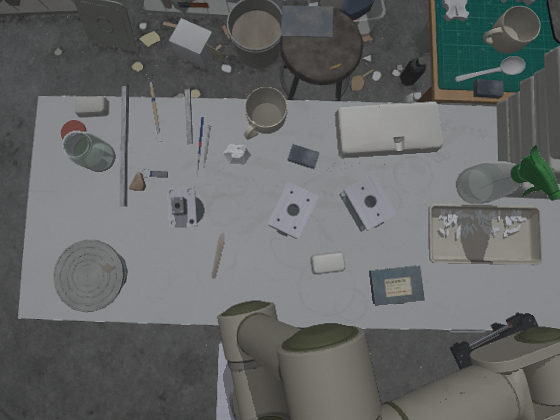

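Run:
```python
import cv2,numpy as np
t=cv2.imread("pics/top0.png");s=cv2.imread("pics/scene0.png")
def z(im,x0,y0,w,h,k,n):
    c=cv2.resize(im[y0:y0+h,x0:x0+w],None,fx=k,fy=k,interpolation=cv2.INTER_CUBIC); cv2.imwrite(n,c)
z(t,260,170,140,75,5.7,"pics/z1.png")
z(t,155,175,70,60,10,"pics/z2.png")
z(s,160,150,220,160,3.6,"pics/z3.png")
```

```text
(no output)
```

View pics/z1.png

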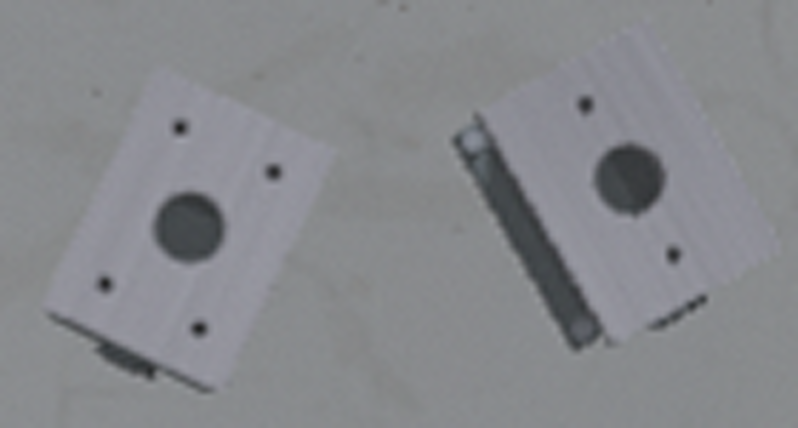

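View pics/z2.png

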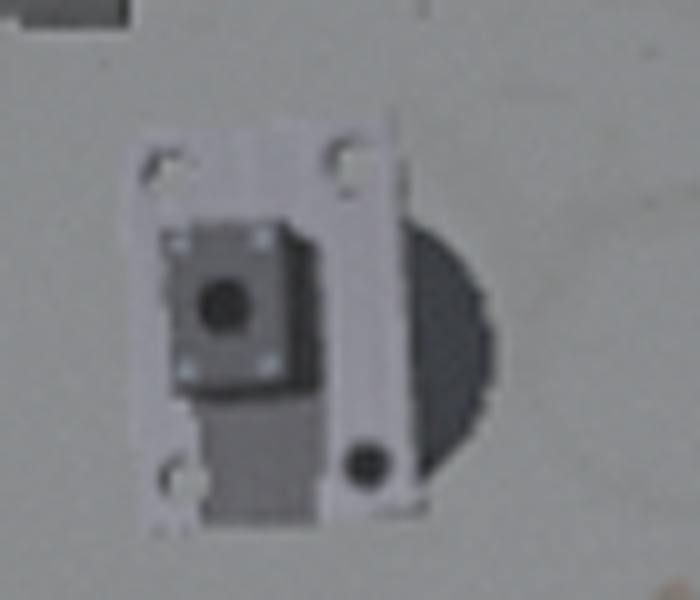

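View pics/z3.png

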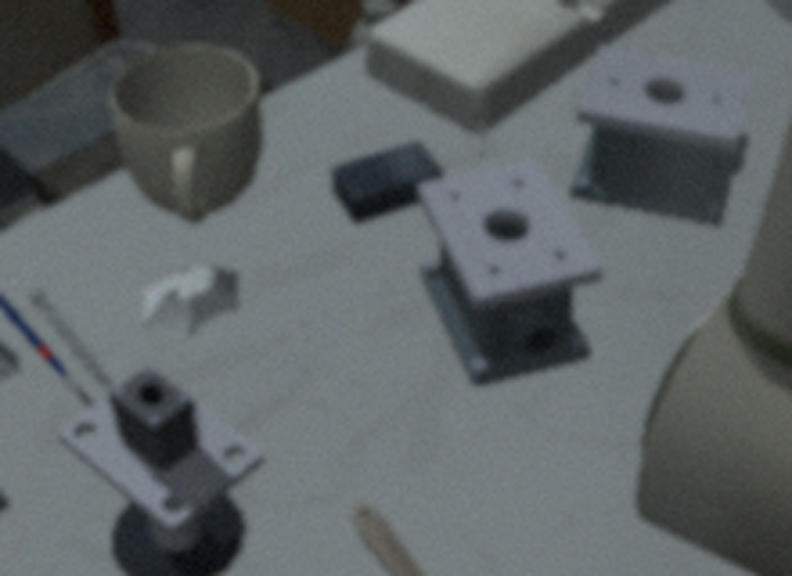

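```bash
cat > h.py <<'E'
import numpy as np,cv2
from cell import optics
def ray(cam,px):
    i=optics.camera_info(cam);a=(px[0]-i['cx'])/i['fx'];b=(px[1]-i['cy'])/i['fy']
    u=cv2.undistortPoints(np.array([[[a,b]]],float),np.eye(3),np.array([i['k1'],0,0,0.]))[0,0]
    T=i['T'];return T[:3,3],T[:3,:3]@np.array([u[0],-u[1],-1])
def atz(cam,px,z):
    o,d=ray(cam,px);return (o+d*(z-o[2])/d[2])
def proj(cam,P):
    i=optics.camera_info(cam);T=i['T'];P=np.atleast_2d(P)
    c=(P-T[:3,3])@T[:3,:3];x=c[:,0]/-c[:,2];y=-c[:,1]/-c[:,2];f=1+i['k1']*(x*x+y*y)
    return np.c_[x*f*i['fx']+i['cx'],y*f*i['fy']+i['cy']]
def un(p,k,o): return [(p[0]+.5)/k-.5+o[0],(p[1]+.5)/k-.5+o[1]]
def fit(model,pts):
    from scipy.optimize import least_squares
    m=np.array(model);p=np.array(pts)[:,:2]
    def r(v):
        c,s=np.cos(v[2]),np.sin(v[2]);return (m@np.array([[c,s],[-s,c]])+v[:2]-p).ravel()
    d=p[0]-p[-1];e=m[0]-m[-1];a=np.arctan2(d[1],d[0])-np.arctan2(e[1],e[0])
    q=least_squares(r,[*p.mean(0),a]);return q.x,q.fun.reshape(-1,2)
E
python3 - <<'E'
from h import *
np.set_printoptions(precision=1,suppress=True)
def show(n,cam,pts,k,o,z):
    P=np.array([atz(cam,un(p,k,o),z) for p in pts]);print(n);print(P[:,:2]);return P
# housing top cam, image left-up,right-up,left-low,right-low
H=[(181,128),(274,172),(105,285),(199,329)]
P=show("H4 top","top",H,5.7,(260,170),95); show("well","top",[(190,228)],5.7,(260,170),95)
show("H4 scene","scene",[(455,196),(518,183),(494,270),(561,255),(507,225)],3.6,(160,150),95)
print(np.linalg.norm(P[0]-P[1]),np.linalg.norm(P[0]-P[2]))
# +x away from outlet (outlet toward image low-left)
m=[(42,25),(42,-25),(-42,25),(-42,-25)]
v,r=fit(m,P);print(v,np.degrees(v[2]));print(r)
F=[(170,170),(350,163),(185,482),(367,466)]
P=show("F top","top",F,10,(155,175),98)
print(np.linalg.norm(P[0]-P[1]),np.linalg.norm(P[0]-P[2]))
v,r=fit(m,P);print(v,np.degrees(v[2]));print(r)
show("head","top",[(180,245),(264,238),(275,362),(187,372)],10,(155,175),142)
show("plug","top",[(223,307)],10,(155,175),146)
show("F scene","scene",[(85,430),(235,457),(175,502)],3.6,(160,150),98)
show("plug scene","scene",[(152,393)],3.6,(160,150),146)
from cell import finder
optics.snapshot("top");optics.snapshot("scene")
for q in("probe","stand","housing_four","housing_two","sanding_block","cast_stud","plaster_block","wood_paddle","probe_hole_a","housing_four_hole_a"):
  print(q,[(np.array(b["at"]),round(b["p"],2)) for b in finder.boxes_of("top",q)][:5])
E
```

```text
H4 top
[[581.9 -41. ]
 [561.5 -86.2]
 [505.2  -6.1]
 [485.2 -51.4]]
well
[[533.5 -46.2]]
H4 scene
[[581.8 -38.3]
 [560.6 -83.7]
 [505.3  -3.8]
 [484.  -49.9]
 [532.7 -44.1]]
49.53707336556478 84.20471121011997
[533.5 -46.2  -0.4] -24.375754829229052
[[ 0.2  0.3]
 [-0.1 -0.1]
 [ 0.3  0. ]
 [-0.3 -0.2]]
F top
[[575.3 287.9]
 [578.4 238.4]
 [489.8 279.3]
 [495.3 229.8]]
49.6100166892507 85.95296897674088
[534.7 258.9   0.1] 5.585256411186146
[[-1.2 -0.1]
 [ 0.6 -0.3]
 [ 0.7  0.3]
 [ 0.   0.1]]
head
[[549.7 272. ]
 [552.  249.9]
 [519.5 245.4]
 [516.3 268.4]]
plug
[[533.2 258.7]]
F scene
[[573.  289.8]
 [492.2 232.8]
 [489.  280.2]]
plug scene
[[530.9 260.4]]
probe []
stand [(array([197.3, 211.4]), 0.59), (array([289.8, 213. ]), 0.31), (array([182. , 208.2]), 0.21)]
housing_four []
housing_two [(array([369.9, 204.1]), 0.82)]
sanding_block [(array([304.5, 156.5]), 0.96)]
cast_stud [(array([236.2, 156.2]), 0.96)]
plaster_block [(array([327.1, 262.6]), 0.71), (array([220.4, 254.4]), 0.49), (array([185.2, 204.9]), 0.34), (array([293.2, 212.2]), 0.27)]
wood_paddle [(array([216.3, 255.8]), 0.58), (array([182.5, 207.1]), 0.36)]
probe_hole_a [(array([181.3, 207.3]), 0.71)]
housing_four_hole_a [(array([294.2, 211.3]), 0.63)]
```

```bash
cat >> h.py <<'E'
def plan(x,y,z,yaw):
    from cell import sensors
    from scipy.spatial.transform import Rotation as Ro
    s=sensors.sense();R=s['orientation'];c,n=np.cos(np.radians(yaw)),np.sin(np.radians(yaw))
    G=np.array([[c,n,0],[n,-c,0],[0,0,-1.]])
    print('t',s['time'],'pos',s['position'],'yaw',np.degrees(np.arctan2(R[1,0],R[0,0])),'tilt z',R[:,2],'F',s['ft_force'],'gap',s['finger_gap'])
    print('shift mm',R.T@(np.array([x,y,z])-s['position']),'turn deg',np.degrees(Ro.from_matrix(R.T@G).as_rotvec()))
E
python3 -c "
from h import *
plan(533.5,259.7,263,5.5)"
```

```text
t 0.7 pos [ 232.97619391 -470.48343103  263.71975134] yaw 26.344488712788202 tilt z [ 3.34139365e-05  2.96228380e-05 -9.99999999e-01] F [ 0.01616058  0.05270191 -0.44315563] gap 88.03784321310948
shift mm [ 593.34343573 -520.98552922    0.75142313] turn deg [-1.11307247e-03 -2.31941292e-03  2.08444887e+01]
```

Call:
play_rows --series '[[[0.015,-0.013,0],[0,0,0.5]],[[0.045,-0.039,0],[0,0,1.5]],[[0.082,-0.072,0],[0,0,3]],[[0.119,-0.104,0],[0,0,4]],[[0.156,-0.137,0],[0,0,5]],[[0.193,-0.169,0],[0,0,6]],[[0.23,-0.202,0],[0,0,8]],[[0.267,-0.234,0],[0,0,9]],[[0.304,-0.267,0],[0,0,10]],[[0.341,-0.299,0],[0,0,12]],[[0.378,-0.332,0],[0,0,13]],[[0.415,-0.364,0],[0,0,15]]]' --jaw 1

```text
time: 1.9
position: [443.7, 42.1, 264.0]
orientation: [[0.981, 0.196, 0.001], [0.196, -0.981, -0.0], [0.001, 0.0, -1.0]]
ft_force: [0.7, -1.0, 0.4]
finger_gap: 88.1
```

Call:
play_rows --series '[[[0.025,-0.037,0],[0,0,1]],[[0.052,-0.078,0],[0,0,2]],[[0.078,-0.117,0],[0,0,4]],[[0.1,-0.15,0],[0,0,5]],[[0.117,-0.175,0],[0,0,5.8]],[[0.128,-0.191,0],[0,0,5.8]],[[0.131,-0.196,0],[0,0,5.8]],[[0.131,-0.196,0],[0,0,5.8]],[[0.131,-0.196,0],[0,0,5.8]]]'

```text
time: 2.8
position: [533.0, 257.0, 263.8]
orientation: [[0.995, 0.096, -0.0], [0.096, -0.995, -0.0], [-0.0, 0.0, -1.0]]
ft_force: [0.4, -0.2, 0.7]
finger_gap: 87.6
```

```bash
python3 -c "
from h import *
plan(533.5,259.7,130,5.5)
for n in ('scene','top'): cv2.imwrite('pics/%s1.png'%n,optics.snapshot(n))
im=cv2.imread('pics/scene1.png');cv2.imwrite('pics/s1.png',cv2.resize(im[120:340,120:340],None,fx=2.7,fy=2.7))
"
```

```text
t 2.8 pos [533.04720218 256.9920734  263.81699186] yaw 5.509552407372292 tilt z [-1.33821182e-04 -2.56656045e-04 -9.99999958e-01] F [ 0.35361161 -0.21696659  0.71110262] gap 87.6465699304125
shift mm [  0.73182096  -2.68440948 133.81623066] turn deg [0.01390197 0.00904269 0.0095535 ]
```

View pics/s1.png

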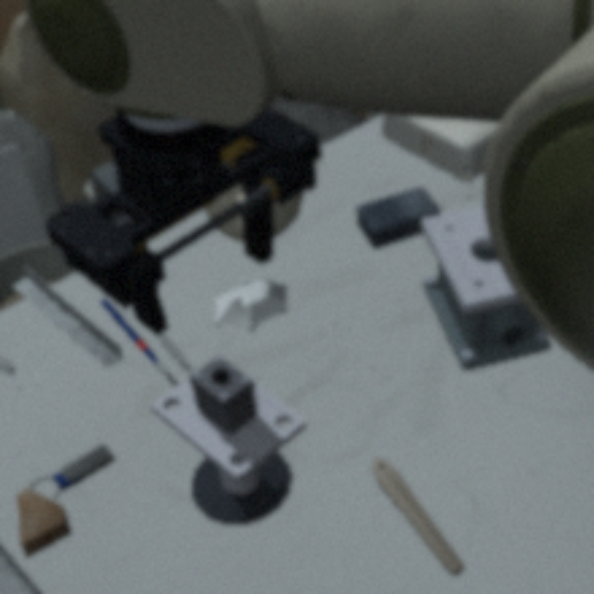

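View pics/top1.png

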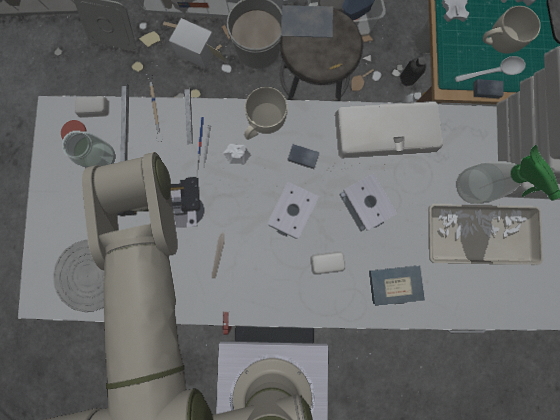

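Call:
play_rows --series '[[[0.0005,-0.0025,0.01],[0,0,0]],[[0.0005,-0.0025,0.03],[0,0,0]],[[0.0005,-0.0025,0.055],[0,0,0]],[[0.0005,-0.0025,0.08],[0,0,0]],[[0.0005,-0.0025,0.1],[0,0,0]],[[0.0005,-0.0025,0.115],[0,0,0]],[[0.0005,-0.0025,0.125],[0,0,0]],[[0.0005,-0.0025,0.131],[0,0,0]],[[0.0005,-0.0025,0.133],[0,0,0]],[[0.0005,-0.0025,0.1335],[0,0,0]],[[0.0005,-0.0025,0.1335],[0,0,0]]]'

```text
time: 4.0
position: [533.7, 260.4, 130.8]
orientation: [[0.995, 0.097, 0.001], [0.097, -0.995, 0.0], [0.001, -0.0, -1.0]]
ft_force: [-0.7, 0.4, 0.4]
finger_gap: 88.1
```

```bash
python3 -c "
from h import *
plan(533.5,259.7,130,5.5)
for n in ('scene','top'): cv2.imwrite('pics/%s2.png'%n,optics.snapshot(n))
im=cv2.imread('pics/scene2.png');cv2.imwrite('pics/s2.png',cv2.resize(im[180:340,120:280],None,fx=3.7,fy=3.7))
"
```

```text
t 4.0 pos [533.71387758 260.41764841 130.77816242] yaw 5.547201499491656 tilt z [ 9.82734536e-04  2.57451300e-04 -9.99999484e-01] F [-0.74875091  0.38435075  0.4326116 ] gap 88.14493045683159
shift mm [-0.28302836  0.69373837  0.77776707] turn deg [-0.00926255 -0.05746496  0.04720613]
```

View pics/s2.png

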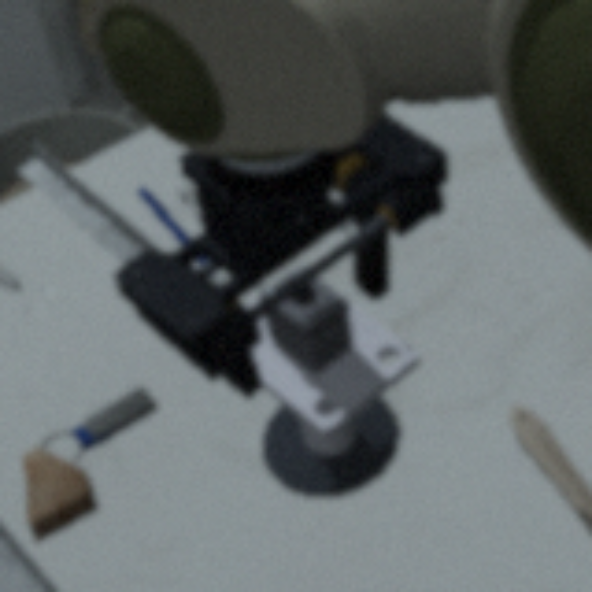

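Call:
play_rows --series '[[[0,0,0],[0,0,0]],[[0,0,0],[0,0,0]],[[0,0,0],[0,0,0]],[[0,0,0],[0,0,0]],[[0,0,0],[0,0,0]],[[0,0,0],[0,0,0]],[[0,0,0],[0,0,0]],[[0,0,0],[0,0,0]],[[0,0,0],[0,0,0]],[[0,0,0],[0,0,0]]]' --jaw 0 --grip_force 40

```text
time: 5.1
position: [533.5, 260.3, 130.2]
orientation: [[0.995, 0.097, -0.0], [0.097, -0.995, 0.0], [-0.0, -0.0, -1.0]]
ft_force: [-0.7, -0.3, -0.2]
finger_gap: 31.6
```

Call:
play_rows --series '[[[0,0,-0.003],[0,0,0]],[[0,0,-0.008],[0,0,0]],[[0,0,-0.016],[0,0,0]],[[0,0,-0.028],[0,0,0]],[[0,0,-0.042],[0,0,0]],[[0,0,-0.056],[0,0,0]],[[0,0,-0.07],[0,0,0]],[[0,0,-0.084],[0,0,0]],[[0,0,-0.098],[0,0,0]],[[0,0,-0.11],[0,0,0]],[[0,0,-0.118],[0,0,0]],[[0,0,-0.12],[0,0,0]]]'

```text
time: 6.3
position: [533.7, 260.4, 251.4]
orientation: [[0.995, 0.097, 0.002], [0.097, -0.995, 0.0], [0.002, -0.0, -1.0]]
ft_force: [-0.4, 0.5, -4.0]
finger_gap: 31.7
```

```bash
python3 -c "
from h import *
plan(533.2,-45.1,250,-24.4)
for n in ('scene','top'): cv2.imwrite('pics/%s3.png'%n,optics.snapshot(n))
im=cv2.imread('pics/scene3.png');cv2.imwrite('pics/s3.png',cv2.resize(im[140:300,120:280],None,fx=3.7,fy=3.7))
im=cv2.imread('pics/top3.png');cv2.imwrite('pics/t3.png',cv2.resize(im[150:250,130:230],None,fx=5.7,fy=5.7))
"
```

```text
t 6.3 pos [533.67048553 260.4211231  251.44902689] yaw 5.545788413219799 tilt z [ 1.62719586e-03  4.32665745e-04 -9.99998583e-01] F [-0.39563293  0.52135331 -3.95834734] gap 31.682354913968044
shift mm [-29.99657767 304.04596853   1.31607074] turn deg [-0.04018155 -0.08892062 29.94579429]
```

View pics/s3.png

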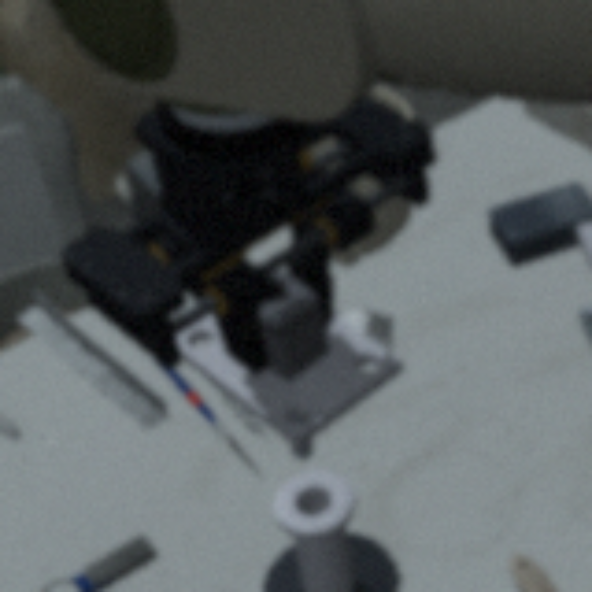

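View pics/t3.png

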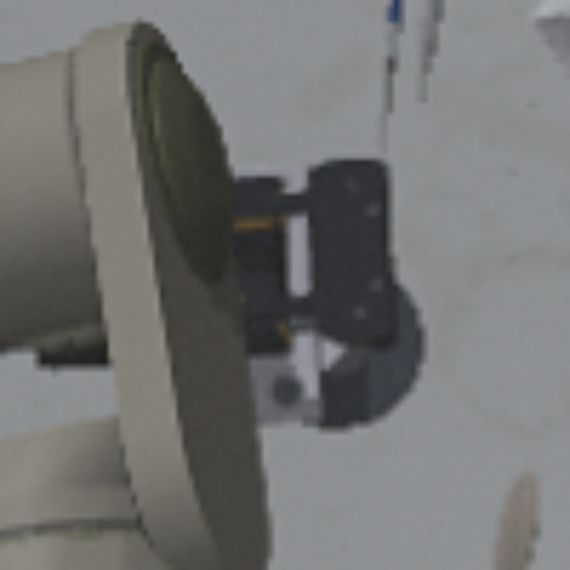

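Call:
play_rows --series '[[[0,0.003,0],[0,0,0.3]],[[-0.001,0.009,0],[0,0,0.9]],[[-0.002,0.018,0],[0,0,1.8]],[[-0.003,0.03,0],[0,0,3]],[[-0.005,0.046,0],[0,0,4.5]],[[-0.006,0.061,0],[0,0,6]],[[-0.008,0.079,0],[0,0,7.8]],[[-0.01,0.097,0],[0,0,9.6]],[[-0.011,0.115,0],[0,0,11.4]],[[-0.013,0.134,0],[0,0,13.2]],[[-0.015,0.152,0],[0,0,15]],[[-0.016,0.164,0],[0,0,16.2]]]'

```text
time: 7.6
position: [533.3, 93.6, 250.4]
orientation: [[0.982, -0.188, 0.0], [-0.188, -0.982, -0.0], [0.0, 0.0, -1.0]]
ft_force: [-0.1, 0.5, -3.5]
finger_gap: 31.2
```

```bash
python3 -c "
from h import *
plan(533.3,-44.7,250,-24.4)"
```

```text
t 7.6 pos [533.27676825  93.59527241 250.37680691] yaw -10.857689594498288 tilt z [ 1.82398633e-04 -1.98550149e-04 -9.99999964e-01] F [-0.10383402  0.53314284 -3.45349426] gap 31.224283859525137
shift mm [ 26.07344984 135.81508264   0.40426968] turn deg [ 7.69476105e-03 -1.34363896e-02  1.35423093e+01]
```

Call:
play_rows --series '[[[0.003,0.014,0],[0,0,1.4]],[[0.006,0.032,0],[0,0,3.2]],[[0.01,0.052,0],[0,0,5.2]],[[0.014,0.072,0],[0,0,7.2]],[[0.0175,0.091,0],[0,0,9.1]],[[0.021,0.108,0],[0,0,10.8]],[[0.0235,0.121,0],[0,0,12.1]],[[0.025,0.13,0],[0,0,13]],[[0.026,0.135,0],[0,0,13.5]],[[0.026,0.136,0],[0,0,13.5]],[[0.026,0.136,0],[0,0,13.5]],[[0.026,0.136,0],[0,0,13.5]]]'

```text
time: 8.8
position: [533.8, -42.4, 250.2]
orientation: [[0.913, -0.408, -0.0], [-0.408, -0.913, 0.0], [-0.0, -0.0, -1.0]]
ft_force: [0.4, 0.5, -4.3]
finger_gap: 31.7
```

```bash
python3 -c "
from h import *
plan(533.3,-44.7,250,-24.4)
for n in ('scene','top'): cv2.imwrite('pics/%s4.png'%n,optics.snapshot(n))
im=cv2.imread('pics/scene4.png');cv2.imwrite('pics/s4.png',cv2.resize(im[100:260,220:380],None,fx=3.7,fy=3.7))
im=cv2.imread('pics/top4.png');cv2.imwrite('pics/t4.png',cv2.resize(im[150:250,240:340],None,fx=5.7,fy=5.7))
"
```

```text
t 8.8 pos [533.80303273 -42.37754609 250.22635667] yaw -24.106184738009397 tilt z [-2.83639860e-05  1.77481759e-04 -9.99999984e-01] F [ 0.35040732  0.5287761  -4.29542892] gap 31.718404774128782
shift mm [0.48941649 2.32540009 0.22595874] turn deg [-0.0086039   0.00565879  0.29381484]
```

View pics/s4.png

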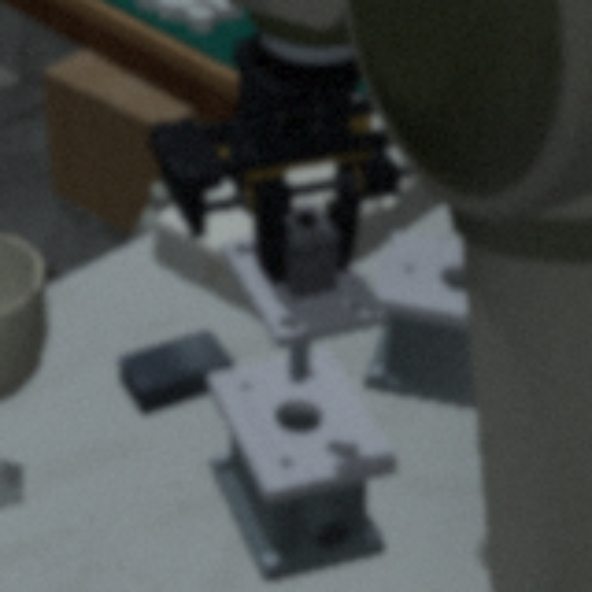

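View pics/t4.png

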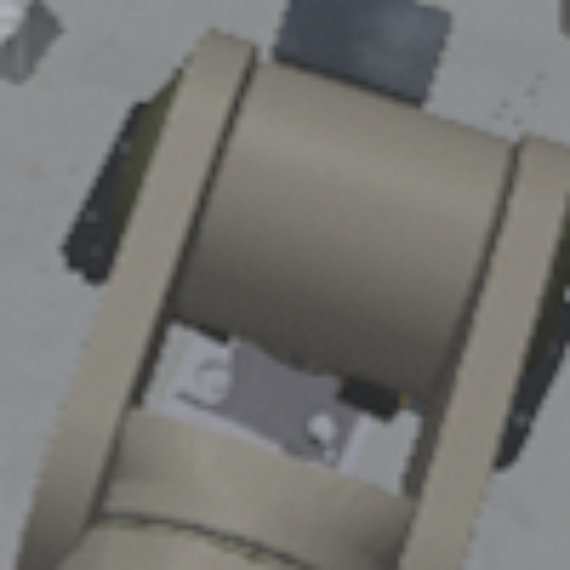

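Call:
play_rows --series '[[[0.0003,0.001,0],[0,0,0.3]],[[0.0005,0.0023,0],[0,0,0.3]],[[0.0005,0.0023,0],[0,0,0.3]],[[0.0005,0.0023,0],[0,0,0.3]]]'

```text
time: 9.3
position: [533.3, -45.2, 250.2]
orientation: [[0.91, -0.414, 0.0], [-0.414, -0.91, 0.0], [-0.0, -0.0, -1.0]]
ft_force: [-0.5, 0.4, -4.7]
finger_gap: 31.5
```

```bash
python3 -c "
from h import *
plan(533.3,-44.7,250,-24.4)
a=[np.mean([optics.snapshot(n).astype(float) for _ in range(4)],0) for n in ('scene','top')]
for n,i in zip(('scene','top'),a): cv2.imwrite('pics/%s5.png'%n,i)
def z(im,x,y,w,h,k,n,g=1.6):
    cv2.imwrite(n,np.clip(cv2.resize(im[y:y+h,x:x+w],None,fx=k,fy=k,interpolation=cv2.INTER_CUBIC)*g,0,255))
z(a[0],270,145,70,55,10,'pics/s5.png');z(a[1],262,200,60,40,12,'pics/t5.png')
"
```

```text
t 9.3 pos [533.30088455 -45.22565073 250.23853195] yaw -24.459837515870166 tilt z [ 2.18465411e-06  2.31868088e-05 -1.00000000e+00] F [-0.49980784  0.3759881  -4.7102677 ] gap 31.494798501314897
shift mm [-0.21845181 -0.47810299  0.23854413] turn deg [-0.00126133  0.00043548 -0.05983752][ WARN:0@12.076] global loadsave.cpp:1063 imwrite_ Unsupported depth image for selected encoder is fallbacked to CV_8U.
```

View pics/s5.png

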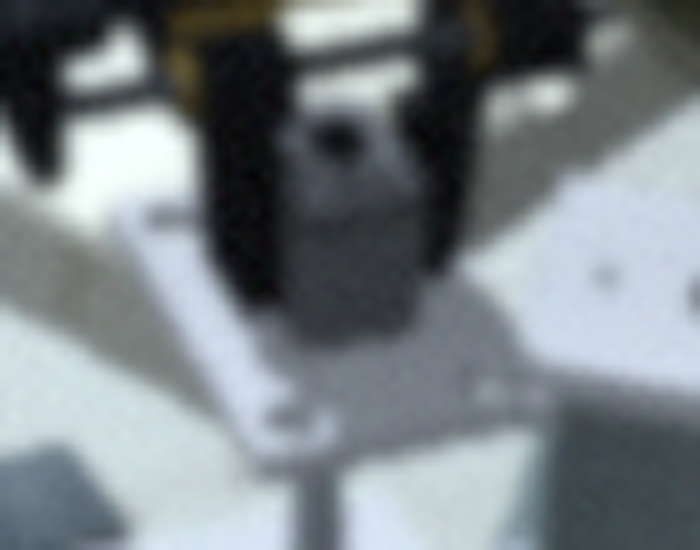

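View pics/t5.png

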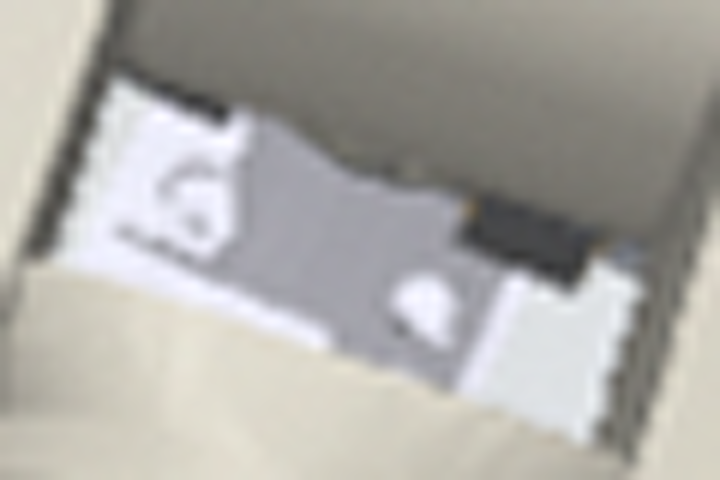

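Run:
```python
from h import *
np.set_printoptions(precision=1,suppress=True)
c,s=np.cos(np.radians(-24.46)),np.sin(np.radians(-24.46))
def W(p,cx,cy,z0): p=np.array(p,float);return np.c_[p[:,0]*c-p[:,1]*s+cx,p[:,0]*s+p[:,1]*c+cy,p[:,2]+z0]
th=np.linspace(0,2*np.pi,40)
def draw(im,cam,x,y,k,cx,cy,z0):
    out=im.copy()
    def poly(P,col,closed=True):
        q=((proj(cam,W(P,cx,cy,z0))-[x,y]+.5)*k-.5)
        cv2.polylines(out,[np.round(q*8).astype(np.int32)],closed,col,1,cv2.LINE_AA,3)
    for hx in(-42,42):
        for hy in(-25,25): 
            poly(np.c_[hx+6.5*np.cos(th),hy+6.5*np.sin(th),0*th+8],(0,0,255))
            poly(np.c_[hx+6.5*np.cos(th),hy+6.5*np.sin(th),0*th],(255,0,0))
    poly([(-55,-38,8),(55,-38,8),(55,38,8),(-55,38,8)],(0,180,0))
    poly([(-22,-16,52),(22,-16,52),(22,16,52),(-22,16,52)],(0,200,200))
    poly(np.c_[7*np.cos(th),7*np.sin(th),0*th-80],(255,0,255))
    return out
cv2.imwrite('pics/os5.png',draw(cv2.imread('pics/s5.png'),'scene',270,145,10,533.3,-45.2,210))
cv2.imwrite('pics/ot5.png',draw(cv2.imread('pics/t5.png'),'top',262,200,12,533.3,-45.2,210))
```

```text
(no output)
```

View pics/os5.png

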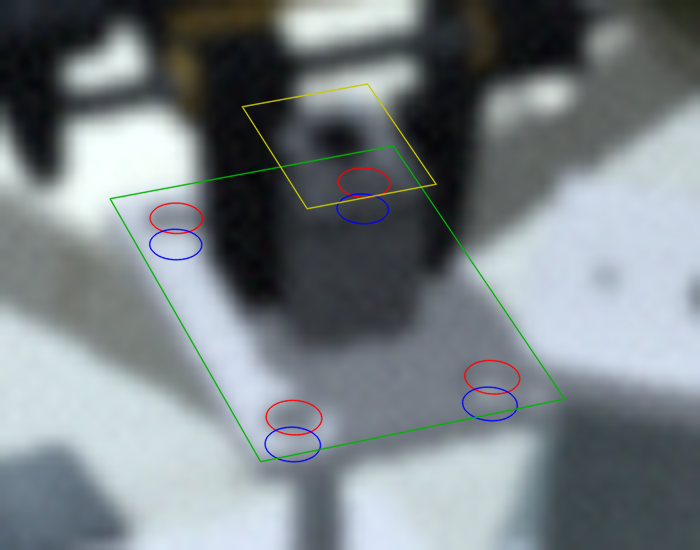

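View pics/ot5.png

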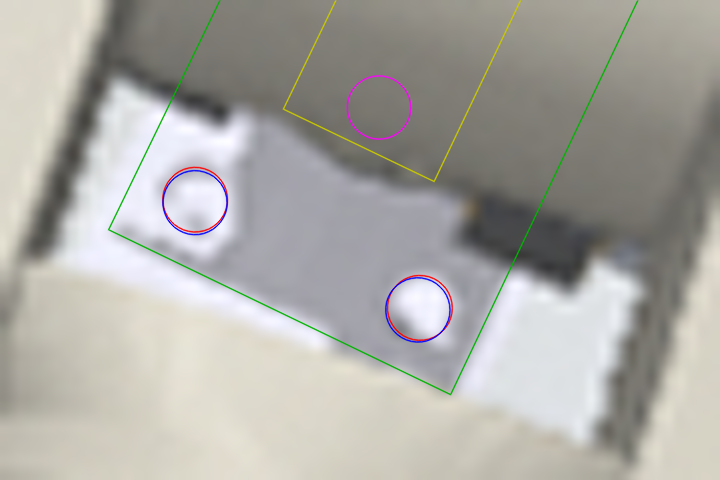

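Call:
play_rows --series '[[[0,0,0.003],[0,0,0]],[[0,0,0.009],[0,0,0]],[[0,0,0.018],[0,0,0]],[[0,0,0.028],[0,0,0]],[[0,0,0.038],[0,0,0]],[[0,0,0.048],[0,0,0]],[[0,0,0.058],[0,0,0]],[[0,0,0.067],[0,0,0]],[[0,0,0.074],[0,0,0]],[[0,0,0.078],[0,0,0]],[[0,0,0.08],[0,0,0]],[[0,0,0.08],[0,0,0]]]'

```text
time: 10.9
position: [533.4, -45.2, 170.2]
orientation: [[0.91, -0.414, 0.0], [-0.414, -0.91, -0.0], [0.0, 0.0, -1.0]]
ft_force: [-0.6, -1.3, -4.1]
finger_gap: 31.6
```

Call:
play_rows --series '[[[0,0,0.002],[0,0,0]],[[0,0,0.006],[0,0,0]],[[0,0,0.011],[0,0,0]],[[0,0,0.016],[0,0,0]],[[0,0,0.02],[0,0,0]],[[0,0,0.023],[0,0,0]],[[0,0,0.0245],[0,0,0]],[[0,0,0.0245],[0,0,0]],[[0,0,0.0245],[0,0,0]]]'

```text
time: 11.8
position: [533.4, -45.2, 145.9]
orientation: [[0.91, -0.414, 0.0], [-0.414, -0.91, -0.0], [0.0, -0.0, -1.0]]
ft_force: [-0.2, -0.0, -3.8]
finger_gap: 32.0
```

```bash
cat > look.py <<'E'
from h import *
import sys
n=sys.argv[1]
plan(533.3,-44.7,145.5,-24.4)
a=[np.mean([optics.snapshot(c).astype(float) for _ in range(4)],0) for c in ('scene','top')]
for c,i in zip(('scene','top'),a): cv2.imwrite(f'pics/{c}{n}.png',np.clip(i,0,255).astype(np.uint8))
def z(im,x,y,w,h,k,f,g=1.6):
    cv2.imwrite(f,np.clip(cv2.resize(im[y:y+h,x:x+w],None,fx=k,fy=k,interpolation=cv2.INTER_CUBIC)*g,0,255).astype(np.uint8))
z(a[0],265,180,75,58,10,f'pics/s{n}.png');z(a[1],262,195,60,45,12,f'pics/t{n}.png')
E
python3 look.py 6
```

```text
t 11.8 pos [533.40317067 -45.21695758 145.86589503] yaw -24.455779223086523 tilt z [ 2.69246446e-04 -7.33136112e-05 -9.99999961e-01] F [-2.44073900e-01 -3.78056514e-03 -3.80965427e+00] gap 32.008869192542036
shift mm [-0.30803077 -0.42784862  0.36582933] turn deg [-0.00255513 -0.01578286 -0.05577887]
```

View pics/s6.png

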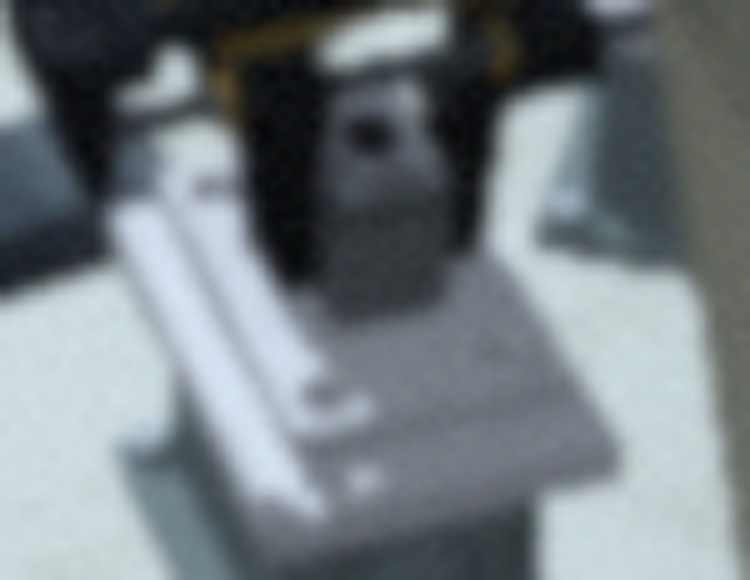

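View pics/t6.png

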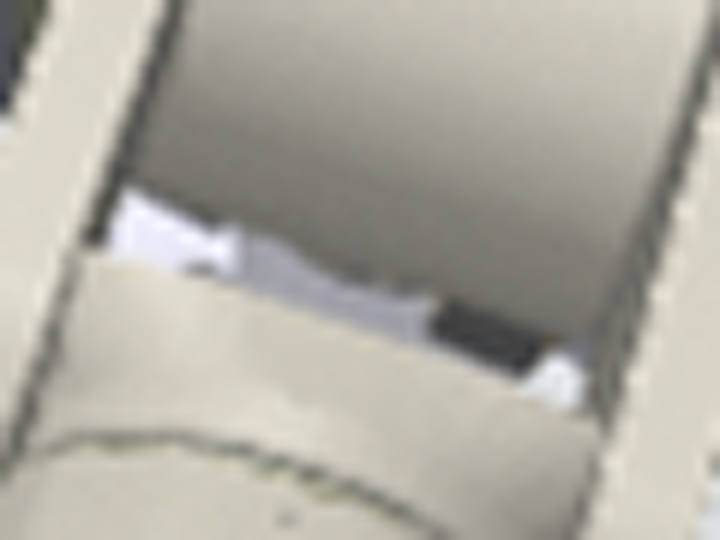

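```bash
cat > ov.py <<'E'
from h import *
th=np.linspace(0,2*np.pi,40)
def ov(src,dst,px,py,hx0,hy0,hyaw,zu,pyaw=-24.46,x=265,y=180,k=10,cam='scene'):
    out=cv2.imread(src)
    def poly(P,col,cx,cy,z0,yaw):
        c,s=np.cos(np.radians(yaw)),np.sin(np.radians(yaw));P=np.array(P,float)
        w=np.c_[P[:,0]*c-P[:,1]*s+cx,P[:,0]*s+P[:,1]*c+cy,P[:,2]+z0]
        q=((proj(cam,w)-[x,y]+.5)*k-.5)
        cv2.polylines(out,[np.round(q*8).astype(np.int32)],True,col,1,cv2.LINE_AA,3)
    a=(px,py,zu,pyaw)
    for hx in(-42,42):
        for hy in(-25,25): poly(np.c_[hx+6.5*np.cos(th),hy+6.5*np.sin(th),0*th+8],(0,0,255),*a)
    for z in (0,8):poly([(-55,-38,z),(55,-38,z),(55,38,z),(-55,38,z)],(0,180,0),*a)
    poly([(-22,-16,52),(22,-16,52),(22,16,52),(-22,16,52)],(0,200,200),*a)
    poly([(-22,-16,8),(-22,-16,52),(-22,16,52),(-22,16,8)],(0,200,200),*a)
    poly(np.c_[6*np.cos(th),6*np.sin(th),0*th+56],(0,200,200),*a)
    poly([(-65,-48,0),(65,-48,0),(65,48,0),(-65,48,0)],(255,0,0),hx0,hy0,95,hyaw)
    cv2.imwrite(dst,out)
E
python3 - <<'E'
from ov import *
P=[atz('scene',un(p,3.6,(160,150)),95) for p in [(455,196),(518,183),(494,270),(561,255)]]
print(fit([(42,25),(42,-25),(-42,25),(-42,-25)],P))
ov('pics/s6.png','pics/os6.png',533.4,-45.2,532.9,-44.0,-24.4,105.7)
E
```

```text
(array([ 5.32904187e+02, -4.39171314e+01, -4.24048359e-01]), array([[-0.29939018, -0.07778477],
       [ 0.32427024, -0.30735658],
       [-0.38616707, -0.04934035],
       [ 0.36128701,  0.4344817 ]]))
```

View pics/os6.png

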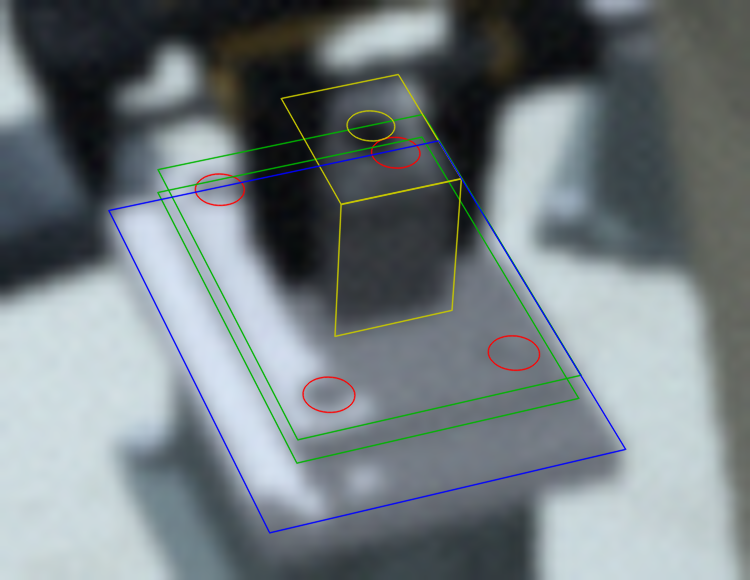

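```bash
cat > edge.py <<'E'
from h import *
from scipy.ndimage import map_coordinates,gaussian_filter
def seg(a,b,n=60): t=np.linspace(0.08,.92,n)[:,None];return np.array(a,float)*(1-t)+np.array(b,float)*t
def place(P,v,z0):
    c,s=np.cos(v[2]),np.sin(v[2]);return np.c_[P[:,0]*c-P[:,1]*s+v[0],P[:,0]*s+P[:,1]*c+v[1],P[:,2]+z0]
def offs(im,cam,a,b,v,z0,sign,R=3.0):
    """per-edge offset in px along outward normal n; returns offset & strength"""
    g=gaussian_filter(im.mean(2).astype(float),.5)
    q=proj(cam,place(seg(a,b),v,z0));t=q[-1]-q[0];t/=np.linalg.norm(t);n=np.array([-t[1],t[0]])
    d=np.arange(-R,R+.01,.1)
    X=q[:,None,:]+d[None,:,None]*n
    prof=map_coordinates(g,[X[...,1],X[...,0]],order=3).mean(0)
    gr=np.gradient(prof,.1)*sign;i=np.argmax(gr)
    return d[i],gr[i],n,prof[::5]
E
python3 - <<'E'
from edge import *
np.set_printoptions(precision=1,suppress=True,linewidth=150)
y=np.radians(-24.4)
C={'pp':(65,48,0),'pm':(65,-48,0),'mp':(-65,48,0),'mm':(-65,-48,0)}
for f,cam in (('scene0','scene'),('scene6','scene'),('top0','top')):
    im=cv2.imread(f'pics/{f}.png')
    for a,b in (('mp','pp'),('mm','mp'),('pm','mm'),('pp','pm')):
        for sg in(1,-1):
            o=offs(im,cam,C[a],C[b],(533,-45,y),95,sg);print(f,a,b,sg,'%.1f %.1f'%o[:2],o[2],o[3] if sg==1 else '')
E
```

```text
scene0 mp pp 1 -0.4 17.3 [ 0.9 -0.4] [ 81.   80.5  81.7  85.3  91.7 100.  108.5 115.9 121.3 124.7 126.3 126.9 127.1]
scene0 mp pp -1 -3.0 2.2 [ 0.9 -0.4] 
scene0 mm mp 1 -0.1 22.4 [-0.2 -1. ] [ 60.2  61.6  64.   68.4  75.5  85.2  96.3 106.9 115.4 121.2 124.4 125.8 126.1]
scene0 mm mp -1 3.0 -0.2 [-0.2 -1. ] 
scene0 pm mm 1 -2.3 3.6 [-0.9  0.5] [114.  115.7 117.5 119.2 120.6 122.1 123.8 125.4 126.8 127.7 128.3 128.8 129.1]
scene0 pm mm -1 3.0 -0.5 [-0.9  0.5] 
scene0 pp pm 1 -0.1 7.2 [0.2 1. ] [108.7 109.1 109.9 111.1 112.9 115.6 119.1 122.4 124.9 126.6 127.5 127.6 127.3]
scene0 pp pm -1 3.0 0.9 [0.2 1. ] 
scene6 mp pp 1 -0.4 19.0 [ 0.9 -0.4] [ 90.6  89.9  91.   94.7 101.3 110.1 119.5 127.4 133.2 136.8 138.6 138.9 137.7]
scene6 mp pp -1 3.0 3.8 [ 0.9 -0.4] 
scene6 mm mp 1 0.3 5.9 [-0.2 -1. ] [66.5 67.4 67.9 68.5 69.5 71.4 74.1 77.  79.8 82.3 84.  84.8 84.7]
scene6 mm mp -1 3.0 0.8 [-0.2 -1. ] 
scene6 pm mm 1 -3.0 -0.1 [-0.9  0.5] [114.4 114.2 113.1 111.  107.5 102.3  95.4  87.3  79.1  71.8  66.5  63.4  62. ]
scene6 pm mm -1 0.6 16.7 [-0.9  0.5] 
scene6 pp pm 1 0.7 5.0 [0.2 1. ] [57.9 57.  56.1 55.4 54.9 55.1 56.3 58.5 61.  63.3 65.2 66.4 66.6]
scene6 pp pm -1 -3.0 1.9 [0.2 1. ] 
top0 mp pp 1 0.1 6.7 [0.9 0.4] [137.5 137.3 137.2 136.9 137.1 138.7 141.7 144.9 147.2 148.4 148.9 149.2 149.2]
top0 mp pp -1 -1.8 0.5 [0.9 0.4] 
top0 mm mp 1 0.4 40.3 [ 0.4 -0.9] [126.9 119.  114.  108.8  99.5  93.1 100.5 119.2 136.7 146.2 149.2 149.4 149.2]
top0 mm mp -1 -1.1 20.2 [ 0.4 -0.9] 
top0 pm mm 1 0.0 6.5 [-0.9 -0.4] [137.7 137.8 137.9 138.  138.6 140.5 143.5 146.6 148.7 149.7 150.3 150.8 151.1]
top0 pm mm -1 -3.0 0.0 [-0.9 -0.4] 
top0 pp pm 1 -0.3 7.4 [-0.4  0.9] [138.  138.1 137.9 137.9 139.2 142.1 145.7 148.1 148.8 148.7 148.6 148.6 148.6]
top0 pp pm -1 -2.1 0.5 [-0.4  0.9]
```

Run:
```python
from edge import *
np.set_printoptions(precision=0,suppress=True,linewidth=150)
y=np.radians(-24.46)
def C(z):return {'pp':(55,38,z),'pm':(55,-38,z),'mp':(-55,38,z),'mm':(-55,-38,z)}
H={'a':(-22,16,10),'b':(-22,16,50),'c':(-22,-16,50),'d':(-22,-16,10)}
im5=cv2.imread('pics/scene5.png');im6=cv2.imread('pics/scene6.png');t5=cv2.imread('pics/top5.png')
def run(tag,im,cam,a,b,z0,v):
    for sg in(1,-1):
        o=offs(im,cam,a,b,v,z0,sg);print(tag,sg,'%.1f %.1f'%o[:2],np.round(o[2],1),o[3] if sg==1 else '')
v=(533.35,-45.2,y)
for z in (8,0):
  for e in (('mp','pp'),('mm','mp')):
    a,b=[np.array(C(z)[q]) for q in e]
    if e[0]=='mp': b=a*.45+b*.55
    run(f'scene5 {e} z{z}',im5,'scene',a,b,210.2,v)
    run(f'scene6 {e} z{z}',im6,'scene',a,b,105.8,v)
a,b=[np.array(C(8)[q]) for q in ('mm','pm')]
run('scene5 right low',im5,'scene',a,a*.7+b*.3,210.2,v)
run('scene6 right low',im6,'scene',a,a*.6+b*.4,105.8,v)
run('scene5 headtopnear',im5,'scene',(-22,12,52),(-22,-12,52),210.2,v)
run('scene6 headtopnear',im6,'scene',(-22,12,52),(-22,-12,52),105.8,v)
run('scene6 headR',im6,'scene',(-22,-16,8),(-22,-16,20),105.8,v)
run('scene6 headbot',im6,'scene',(-22,-14,8),(-22,14,8),105.8,v)
run('scene5 headbot',im5,'scene',(-22,-14,8),(-22,14,8),210.2,v)
run('top5 near',t5,'top',(-55,38,8),(-55,0,8),210.2,v)
run('top5 right',t5,'top',(-55,-38,8),(-35,-38,8),210.2,v)
run('top5 left',t5,'top',(-55,38,8),(-35,38,8),210.2,v)
```

```text
scene5 ('mp', 'pp') z8 1 -0.2 16.9 [ 1. -0.] [ 99.  97.  96.  98. 102. 109. 118. 125. 130. 133. 133. 131. 129.]
scene5 ('mp', 'pp') z8 -1 3.0 6.1 [ 1. -0.] 
scene6 ('mp', 'pp') z8 1 0.3 9.1 [ 1. -0.] [137. 134. 128. 122. 119. 119. 122. 127. 130. 132. 131. 129. 126.]
scene6 ('mp', 'pp') z8 -1 -1.9 12.0 [ 1. -0.] 
scene5 ('mm', 'mp') z8 1 0.1 6.0 [-0. -1.] [103.  95.  87.  81.  78.  78.  80.  83.  86.  87.  86.  85.  83.]
scene5 ('mm', 'mp') z8 -1 -2.4 16.6 [-0. -1.] 
scene6 ('mm', 'mp') z8 1 0.0 6.3 [-0. -1.] [76. 74. 72. 72. 73. 75. 78. 81. 83. 84. 84. 83. 81.]
scene6 ('mm', 'mp') z8 -1 -2.9 3.7 [-0. -1.] 
scene5 ('mp', 'pp') z0 1 1.3 13.8 [ 1. -0.] [117. 113. 109. 105. 102. 101. 101. 105. 110. 117. 123. 127. 129.]
scene5 ('mp', 'pp') z0 -1 -2.7 7.8 [ 1. -0.] 
scene6 ('mp', 'pp') z0 1 1.5 7.8 [ 1. -0.] [140. 140. 138. 135. 130. 124. 119. 117. 119. 123. 126. 128. 127.]
scene6 ('mp', 'pp') z0 -1 -0.7 12.1 [ 1. -0.] 
scene5 ('mm', 'mp') z0 1 2.8 6.3 [-0. -1.] [116. 117. 116. 115. 111. 105.  97.  89.  82.  78.  78.  80.  83.]
scene5 ('mm', 'mp') z0 -1 0.1 17.0 [-0. -1.] 
scene6 ('mm', 'm
[... 743 characters left out ...]
 73. 75. 76. 76. 76.]
scene6 headR -1 2.5 0.2 [1. 0.] 
scene6 headbot 1 -2.7 -0.4 [-0. -1.] [79. 78. 78. 76. 73. 69. 63. 56. 49. 43. 39. 37. 36.]
scene6 headbot -1 0.6 14.5 [-0. -1.] 
scene5 headbot 1 -3.0 -0.5 [-0. -1.] [79. 79. 78. 77. 74. 70. 63. 55. 48. 42. 39. 37. 36.]
scene5 headbot -1 0.4 15.4 [-0. -1.] 
top5 near 1 0.2 28.8 [-0.  1.] [127. 128. 127. 122. 116. 115. 125. 139. 148. 151. 149. 145. 142.]
top5 near -1 -1.4 12.9 [-0.  1.] 
top5 right 1 0.2 27.0 [1. 0.] [121. 114. 108. 104. 103. 108. 120. 133. 142. 145. 144. 141. 140.]
top5 right -1 -2.7 13.2 [1. 0.] 
top5 left 1 -3.0 12.0 [1. 0.] [135. 140. 143. 146. 149. 151. 151. 150. 149. 147. 144. 139. 137.]
top5 left -1 2.2 8.6 [1. 0.]
```

Call:
play_rows --series '[[[0.0003,-0.0005,0.0005],[0,0,0]],[[0.0003,-0.0005,0.0005],[0,0,0]],[[0.0003,-0.0005,0.0005],[0,0,0]],[[0.0003,-0.0005,0.0005],[0,0,0]],[[0.0003,-0.0005,0.0005],[0,0,0]],[[0.0003,-0.0005,0.0005],[0,0,0]],[[0.0003,-0.0005,0.0005],[0,0,0]],[[0.0003,-0.0005,0.0005],[0,0,0]]]'

```text
time: 13.0
position: [533.8, -44.9, 145.2]
orientation: [[0.91, -0.414, -0.0], [-0.414, -0.91, -0.0], [-0.0, 0.0, -1.0]]
ft_force: [0.3, -0.2, -4.3]
finger_gap: 31.9
```

```bash
python3 look.py 7; python3 -c "
from cell import ticket
print(ticket.hand_in())"
```

```text
t 13.0 pos [533.79084317 -44.8767566  145.22371562] yaw -24.45387477672034 tilt z [-1.6209215e-05 -2.2604840e-05 -1.0000000e+00] F [ 0.25555821 -0.20605388 -4.25887866] gap 31.872763065355713
shift mm [-0.51998375  0.04229663 -0.27628042] turn deg [ 0.00156329  0.00031    -0.05387477]
the job is handed in; nothing more can be done
None
```

View pics/s7.png

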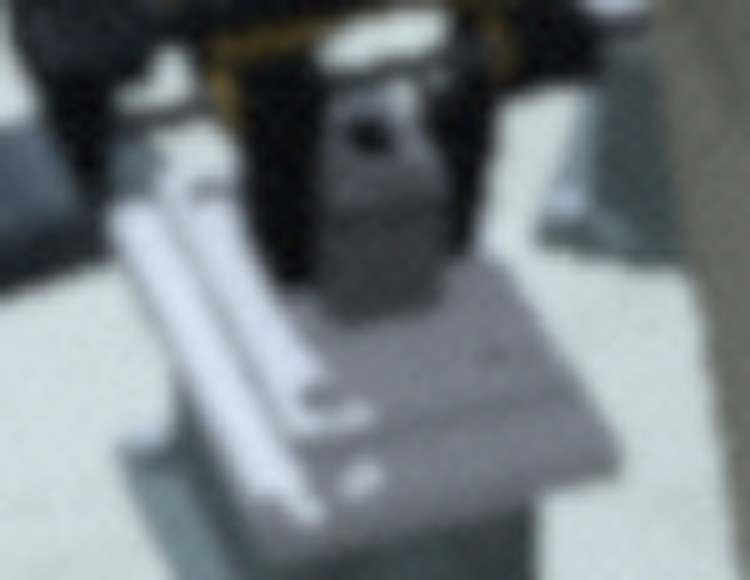

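I gripped the probe by the flat sides of its head at 40 N and lifted it straight out of the stand. I carried it over the four-hole housing, lowered the rod into the well, and handed the job in at about 13 s while still holding it there. The hand-in gives no verdict.

- **Alignment:** comparing flange and housing edges in each camera, the probe was within about 1 mm of the housing centre. The top camera's comparison is from before the descent, because the arm blocked its view afterwards. I then made a final correction of about 0.5 mm. The yaw matches to about 0.1°.
- **Height and level:** the flange underside is about 10 mm above the face, worked out from the height at which I gripped it. The tool is vertical to well under 1°, and the flange edges in the scene camera fit a level flange.
- **Contact:** the wrist force stayed at about 4 N, which is the probe's own weight, and the finger gap held at about 32 mm. There was no sign of contact with either housing.
- **Checks that disagreed:** the two cameras differed by about 1–2 mm in absolute position. Near the head, my overlay in the scene camera was off by 1–1.5 pixels (about 2 mm), while the flange edges fitted to about half a pixel. I relied on the flange edges.

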